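Unlock and open the shoe polish kit box

TASK

On the lowest hallway shelf stand two latched plastic boxes: open the larger, oblong one, the shoe polish kit. First turn the metal wing on its lid a quarter turn clockwise (seen from above) until it is fully unlocked, with the lid still shut; then swing the lid up at least half-way to upright, let go and leave it standing open. Leave the wing on the small square box locked.

Things in the scene. Friction and masses are not known exactly. Their poses are not given: they have to be found in the camera images.
- kit_wing (a point): Grip point of the kit box's upright steel wing: bar 12 thick, 44 long, spanning 10-40 mm above the lid top; the point is on its turning axis, 25 mm above the lid. Fixed to the LID, it does not turn with the wing: z normal to the lid, y along the hinge, x from the hinge to the free edge 25 mm ahead. Hinge on the robot's side, its line 135 mm behind (-x) and 33 mm below (-z). Box yaw within 20 deg.
- kit_cam (a joint): Turn of the kit's wing, rad; starts at 0 to 0.2. 0 = locked: wing's length along y of kit_wing. Grows clockwise seen from above to a stop at 1.571 = unlocked: length along x. Light friction (0.06 N m); stays where left. Below about 1.15 a cam holds the lid shut.
- kit_lid (a joint): Lid angle of the kit box, rad: 0 shut (start), 1.57 upright, stop 1.75; the free edge rises and comes towards the robot. Stiff hinge: stays where left, about 4 N at the wing lifts it; the gripped wing can serve as handle and pivot between fingers. Kit box: fixed, grey, black lid, 160 (x) by 200 (y) by 70 mm high to the lid top.
- small_cam (a joint): Turn of the identical wing on the other box, rad: 0 locked (start, to be left so). That box is small and square, 120 by 120 by 55 mm high, same plastics, on the other side (left or right) of the shelf from the kit.
Mind the look-alikes: they are no part of the job. Leave any yellow look-alike of the part that bears small_cam alone.

How it is judged:
By the outcome, as a careful person would: the job done as asked, in the order asked, and still so for the second after the job is handed in, with the robot touching nothing.
It also fails if it takes over 37 s, if anything falls off the work surface, if the arm or the gripper's body presses on something with over 40 N, if the wrist force passes 120 N, or if a joint passes its speed limit or range.

ROBOT

A 6-joint arm with a two-finger parallel gripper is mounted at the origin on the work surface. World frame = base frame: x ahead of the robot, y to its left, z up, the work surface at z = 0. Lengths are in m, angles in degrees, forces in N, time in s.
With the tool pointing down it reaches from about 0.4 to 0.825 m from the base axis. Payload 7 kg.
Tool frame: the origin (TCP) lies at the very end of the fingers, on their centre line; the grasp point (between the pads) lies tcp_to_grasp behind it (tcp_to_grasp is the distance from the TCP to the grasp point, in m); x points along the fingers, y is the direction in which the jaws open and shut, and the axes are right-handed (so a half turn about x gives the same grasp; the last joint's range is limited). The gripper opens to 88 mm and grips with 3 to 60 N. Pads are 19 mm wide; open, the fingers measure 130 mm over their backs; the gripper's body (78 mm by 193 mm) begins 47 mm behind the grasp point.
Start: joints at [-54.483, 20.546, 0.682, 0, -70.136, -16.507], TCP at [0.22, -0.638, 0.227] pointing down, gripper open.
Joint ranges: [-176.03, 176.03], [-82.01, 121.73], [-58.28, 71.71], [-173.87, 95.51], [-174.79, -0.11], [-173.66, 173.66]. Speed limits (degrees/s): [136.94, 136.94, 172.46, 180, 180, 180].

INTERFACE

Orientations are given as [roll, pitch, yaw] about the fixed x, y, z axes, in that order (R = Rz(yaw) Ry(pitch) Rx(roll)).
In Python, from plant import * gives the robot as it stands. The module is installed in compiled form; this text tells all that it offers.
- The arm moves only by the shell command python3 -m pendant 'ROWS'. ROWS is JSON, a list of rows, each an object with "claw": the finger opening in mm, from 0 to 87.6; "linear": the shift along the tool's x, y, z in mm, a list of three; "twist": the turn about the tool's x in rad. In form: [{"claw": claw, "linear": [tx, ty, tz], "twist": twist}, ...]. A call has exactly 10 rows; each row shifts and turns the commanded pose from where the row before left it, along the tool's axes as they then stand; what a row does not reach is not made up. A row lasts 1/12 s, in which the tool goes at most 41.7 mm and 7.16 degrees, less where a joint would pass 70% of its speed; a pose out of reach is approached as far as the arm can. A call with a gripper value outside its range is refused whole. The fingers move at their own pace and stop on an object; the grip force is fixed at half the most. Time passes only in rows, so rows that do not move let the fingers close, or fill a call up. It gives the time, the measured TCP pose, the force and the opening at its end, in the units of the state.
- get_obs(): the state, without advancing time (a new reading comes with each control period).
- snapshot(name): name is "scene" or "top" or "wrist"; returns (picture, depth): 420x560x3 uint8, red, green, blue; 420x560 float32, m along the optical axis (not along the pixel's ray), 0 where there is no reading.
- camera_params(name): a dict with "fx", "fy", "cx", "cy" (pixels), "rvec" (rotation vector, rad) and "tvec" (3), from world to camera coordinates, as OpenCV has them. Camera axes: x right, y down, z forward; pixel columns grow to the right and rows downward; lengths in m; the calibration is good to about 2 mm. A picture is of the moment at which its call begins: read the wrist's pose just before it. camera_params takes no time and is no camera call; for the wrist camera it gives the pose at the moment of the call.
- close_job(): hands the job in, once; it reports no verdict.
Trained networks look in the newest picture that a camera, given by its name, has taken for a name from the list of things; names that differ only in an ending like _2 or _b are one class to them, and where a whole thing is asked for, a point or a joint stands for the part that bears it (a point fixed in the world has none). Each returns a list of dicts, best first, with "confidence" (0 to 1); they miss things now and then, are a little off and sometimes report something else, mostly with a low value. They report only what shows in the picture. A call takes as long as a camera call. They do not tell look-alikes from the thing itself.
- boxes_of(camera, target): "xy" ([column, row] in pixels, amid what is visible of it).
The state is a dict: "clock": time; "joint_pos": joint angles; "qvel": joint speeds; "tau": joint torques, N m; "tool_pos": TCP position; "orientation": TCP orientation; "force": force on the tool from outside, world axes, zero at the start; "moment": the same for the moment, N m; "opening": finger opening in m.
Only numpy, scipy, OpenCV 4.12 (cv2) and the standard library are available. Lean on these libraries where they do the work, as an engineer would, in place of code of your own. Each camera call takes 0.05 s, during which the arm holds its last target. There are 200 camera calls.

## Working session

There is one attempt and no reset: what is moved stays moved. The work goes in short steps, Python scripts to look and compute and a shell command to move; the robot and the scene stay as the last step left them, time stands still between calls to the robot, and variables do not carry over. Pictures are saved under pics/ and viewed, about 8 in all and at most 12, crops included, and the job is handed in when it is done.

```bash
mkdir -p pics
cat > h.py <<'E'
from plant import *
import numpy as np, cv2
from scipy.spatial.transform import Rotation as R
def cam(n):
    p=camera_params(n); K=np.array([[p['fx'],0,p['cx']],[0,p['fy'],p['cy']],[0,0,1]]); M=cv2.Rodrigues(np.array(p['rvec'],float))[0]
    return K,M,np.array(p['tvec'],float).ravel()
def unproj(c,uv,d):
    K,M,t=c; uv=np.atleast_2d(uv); r=np.c_[uv,np.ones(len(uv))]@np.linalg.inv(K).T
    return (r*np.reshape(d,(-1,1))-t)@M
def cloud(c,depth):
    v,u=np.mgrid[:420,:560]; return unproj(c,np.c_[u.ravel(),v.ravel()],depth.ravel()).reshape(420,560,3)
E
python3 - <<'E'
from h import *
o=get_obs(); print(o, [x for x in dir() if 'grasp' in x], globals().get('tcp_to_grasp'))
ims=[]
for n in ["scene","top"]:
    c=cam(n); im,d=snapshot(n); P=cloud(c,d)
    np.savez(f"{n}.npz",im=im,d=d,P=P)
    cv2.imwrite(f"pics/{n}1.png",im[:,:,::-1])
    for t in ["kit_wing","small_cam","kit_lid"]:
        for b in boxes_of(n,t):
            u,v=np.round(b['xy']).astype(int); print(n,t,b['xy'],round(b['confidence'],2),P[v,u].round(3))
    print(n,"cam pos",-c[1].T@c[2])
E
```

```text
{'clock': 0.0, 'joint_pos': array([-5.44829309e+01,  2.05900374e+01,  6.32002168e-01, -2.04037905e-02,
       -7.01355967e+01, -1.65073405e+01]), 'qvel': array([-0.09861917, -0.02717991,  0.041715  , -0.00118123,  0.06509074,
       -0.00094847]), 'tau': array([-9.59420795e-04, -5.82715702e+01,  2.93039507e+01,  6.99655920e+00,
        6.93778595e-03, -1.15162370e-04]), 'tool_pos': array([ 0.21967845, -0.63771734,  0.22562412]), 'orientation': array([ 94.93183284,  89.90442297, 113.93461264]), 'force': array([-0.39503139, -0.82853982, -0.65848269]), 'moment': array([ 0.03698893,  0.02035635, -0.00761372]), 'opening': 0.08810146297665064} ['tcp_to_grasp'] 0.0188
scene kit_wing [384.8, 263.7] 0.58 [0.567 0.195 0.069]
scene small_cam [221.3, 240.3] 0.79 [ 0.655 -0.179  0.085]
scene small_cam [141.3, 230.9] 0.71 [ 0.7   -0.374  0.079]
scene small_cam [187.6, 140.7] 0.62 [ 0.371 -0.428  0.081]
scene small_cam [232.5, 175.3] 0.56 [ 0.452 -0.248  0.085]
scene kit_lid [387.0, 268.1] 0.62 [0.573 0.202 0.065]
scene cam pos [1.17396906 0.17061365 0.92697792]
top kit_wing [139.1, 189.3] 0.67 [0.559 0.186 0.071]
top small_cam [418.3, 281.5] 0.74 [ 0.37  -0.422  0.085]
top small_cam [307.0, 149.9] 0.64 [ 0.65  -0.185  0.094]
top small_cam [393.9, 133.5] 0.61 [ 0.69  -0.376  0.097]
top kit_lid [137.5, 188.4] 0.62 [0.561 0.189 0.07 ]
top cam pos [ 0.37420572 -0.12145628  0.93085424]
```

View pics/scene1.png

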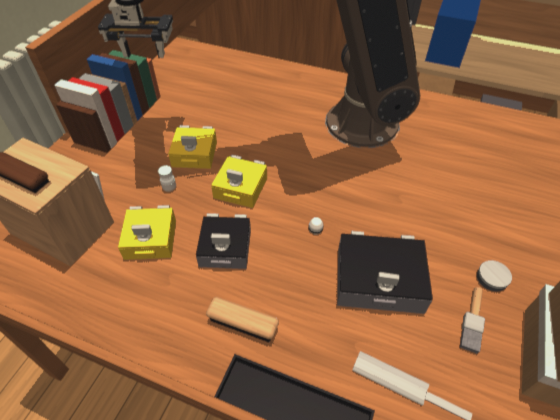

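View pics/top1.png

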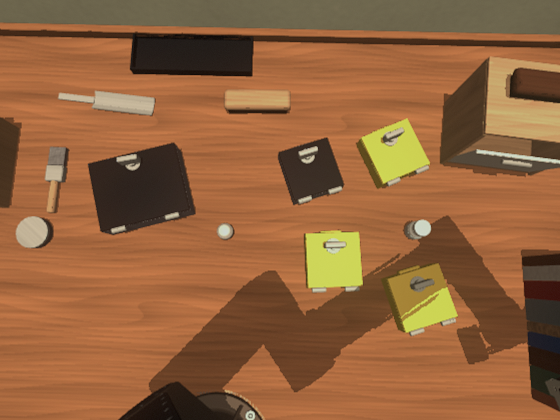

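The kit is the large black box on the robot's left: its wing is at about (127,160) in top and (388,281) in scene. The small black box has its wing at (307,156) in top, and the yellow ones are look-alikes. Next I'll get the kit's pose and wing height from both views.

Run:
```python
from h import *
for n,(u0,u1,v0,v1) in {"top":(75,205,130,245),"scene":(325,440,225,320)}.items():
    D=np.load(n+".npz"); P=D['P'][v0:v1,u0:u1].reshape(-1,3); z=P[:,2]
    L=P[(z>.055)&(z<.08)]; print(n,"lid z med",np.median(L[:,2]).round(4),len(L))
    L=P[abs(z-np.median(L[:,2]))<.006]
    r=cv2.minAreaRect((L[:,:2]*1000).astype(np.float32)); print(r, (cv2.boxPoints(r)).round(0).tolist())
    W=P[(z>.085)&(z<.13)]; print("wing n",len(W),"mean",W.mean(0).round(4),"zmax",np.percentile(W[:,2],[50,95,100]).round(4))
    if len(W)>5:
        w=cv2.minAreaRect((W[:,:2]*1000).astype(np.float32)); print(w)
        s=np.linalg.svd(W[:,:2]-W[:,:2].mean(0))[2][0]; print("wing dir deg",np.degrees(np.arctan2(s[1],s[0])))
```

```text
top lid z med 0.0699 6300
((562.564208984375, 188.3487548828125), (170.4073486328125, 200.3695526123047), 15.963972091674805) [[453.0, 261.0], [508.0, 69.0], [672.0, 115.0], [617.0, 308.0]]
wing n 187 mean [0.6181 0.2022 0.1036] zmax [0.1077 0.1112 0.1133]
((619.9608154296875, 203.6125030517578), (12.893728256225586, 43.68654251098633), 10.759519577026367)
wing dir deg -77.68156159242514
scene lid z med 0.0684 5258
((563.3319091796875, 192.2791748046875), (172.02992248535156, 200.67945861816406), 15.777654647827148) [[453.0, 265.0], [508.0, 72.0], [673.0, 119.0], [619.0, 312.0]]
wing n 204 mean [0.6236 0.2077 0.1018] zmax [0.1049 0.1101 0.1134]
((620.9943237304688, 207.97618103027344), (14.199799537658691, 43.674163818359375), 8.73536205291748)
wing dir deg 101.68352290086109
```

Run:
```python
from h import *
o=get_obs(); M=R.from_euler('xyz',o['orientation'],degrees=True).as_matrix(); print(M.round(3))
y0=np.degrees(np.arctan2(M[1,1],M[0,1])); print("jaw yaw",y0)
p=o['tool_pos']; g=np.array([.621,.206])
for n in ("top","scene"):
    P=np.load(n+".npz")['P'].reshape(-1,3); a=p[:2]; d=g-a; L=np.linalg.norm(d); d/=L
    s=(P[:,:2]-a)@d; l=(P[:,0]-a[0])*-d[1]+(P[:,1]-a[1])*d[0]
    for k in np.arange(-.1,L+.15,.1):
        m=(s>k)&(s<k+.1)&(abs(l)<.13)&(P[:,2]<.6); print(n,k.round(2),P[m,2].max().round(3) if m.any() else None)
D=np.r_[g-p[:2],0]; print("tool lin mm",(M.T@D*1000).round(1))
```

```text
[[-0.    -0.326  0.945]
 [ 0.     0.945  0.326]
 [-1.     0.    -0.   ]]
jaw yaw 109.00798553814079
top -0.1 0.115
top 0.0 0.324
top 0.1 0.06
top 0.2 0.098
top 0.3 0.059
top 0.4 0.098
top 0.5 0.06
top 0.6 0.058
top 0.7 0.074
top 0.8 0.075
top 0.9 0.113
top 1.0 0.074
scene -0.1 0.397
scene 0.0 0.406
scene 0.1 0.057
scene 0.2 0.097
scene 0.3 0.057
scene 0.4 0.096
scene 0.5 0.059
scene 0.6 0.056
scene 0.7 0.072
scene 0.8 0.075
scene 0.9 0.113
scene 1.0 0.073
tool lin mm [2.000e-01 6.674e+02 6.542e+02]
```

```bash
python3 -m pendant '[{"claw":87,"linear":[0,15,15],"twist":0},{"claw":87,"linear":[0,28,27.5],"twist":0},{"claw":87,"linear":[0,28,27.5],"twist":0},{"claw":87,"linear":[0,28,27.5],"twist":0},{"claw":87,"linear":[0,28,27.5],"twist":0},{"claw":87,"linear":[0,28,27.5],"twist":0},{"claw":87,"linear":[0,28,27.5],"twist":0},{"claw":87,"linear":[0,28,27.5],"twist":0},{"claw":87,"linear":[0,28,27.5],"twist":0},{"claw":87,"linear":[0,28,27.5],"twist":0}]'; python3 -m pendant '[{"claw":87,"linear":[0,28,27.5],"twist":0},{"claw":87,"linear":[0,28,27.5],"twist":0},{"claw":87,"linear":[0,28,27.5],"twist":0},{"claw":87,"linear":[0,28,27.5],"twist":0},{"claw":87,"linear":[0,28,27.5],"twist":0},{"claw":87,"linear":[0,28,27.5],"twist":0},{"claw":87,"linear":[0,28,27.5],"twist":0},{"claw":87,"linear":[0,28,27.5],"twist":0},{"claw":87,"linear":[0,28,27.5],"twist":0},{"claw":87,"linear":[0,28,27.5],"twist":0}]'; python3 -c "
from plant import *;print(get_obs()['joint_pos'])"
```

```text
clock: 1.23
tool_pos: [0.3815, -0.2985, 0.2269]
orientation: [-35.0, 89.9, -16.0]
force: [1.5, -0.2, -1.1]
opening: 0.087
clock: 2.07
tool_pos: [0.5503, 0.0562, 0.2269]
orientation: [3.4, 90.0, 22.4]
force: [-0.0, -1.2, 0.6]
opening: 0.0867
[ 2.61138779e+01  9.06443673e+00 -1.48501411e+01  3.25102933e-03
 -6.60395423e+01 -9.70819045e+01]
```

```bash
python3 -m pendant '[{"claw":87,"linear":[0,28,27],"twist":0},{"claw":87,"linear":[0,28,27],"twist":0},{"claw":87,"linear":[0,28,27],"twist":0},{"claw":87,"linear":[0,20,20],"twist":0},{"claw":87,"linear":[0,14.7,14.7],"twist":0},{"claw":87,"linear":[0,0,0],"twist":-0.119},{"claw":87,"linear":[0,0,0],"twist":-0.119},{"claw":87,"linear":[0,0,0],"twist":-0.119},{"claw":87,"linear":[0,0,0],"twist":-0.119},{"claw":87,"linear":[0,0,0],"twist":-0.119}]'; python3 -m pendant '[{"claw":87,"linear":[0,0,0],"twist":-0.119},{"claw":87,"linear":[0,0,0],"twist":-0.119},{"claw":87,"linear":[0,0,0],"twist":-0.119},{"claw":87,"linear":[0,0,0],"twist":-0.119},{"claw":87,"linear":[0,0,0],"twist":-0.119},{"claw":87,"linear":[0,0,0],"twist":-0.119},{"claw":87,"linear":[0,0,0],"twist":-0.119},{"claw":87,"linear":[0,0,0],"twist":0},{"claw":87,"linear":[0,0,0],"twist":0},{"claw":87,"linear":[0,0,0],"twist":0}]'
python3 - <<'E'
from h import *
o=get_obs(); M=R.from_euler('xyz',o['orientation'],degrees=True).as_matrix(); print(o['tool_pos'],M.round(3),np.degrees(np.arctan2(M[1,1],M[0,1])),o['joint_pos'].round(1))
c=cam("wrist"); im,d=snapshot("wrist"); P=cloud(c,d); np.savez("wrist.npz",im=im,d=d,P=P); cv2.imwrite("pics/wrist1.png",im[:,:,::-1])
for b in boxes_of("wrist","kit_wing"): u,v=np.round(b['xy']).astype(int); print(b, P[v,u].round(3))
z=P[...,2]; near=(abs(P[...,0]-.621)<.05)&(abs(P[...,1]-.206)<.05)
W=P[near&(z>.085)&(z<.125)]; print(len(W),W.mean(0) if len(W) else 0, W[:,2].max() if len(W) else 0)
if len(W)>5: print(cv2.minAreaRect((W[:,:2]*1000).astype(np.float32)))
L=P[(abs(z-.07)<.008)&(P[...,1]>.05)]; print(len(L),np.median(L[:,2]),cv2.minAreaRect((L[:,:2]*1000).astype(np.float32)))
E
```

```text
clock: 2.9
tool_pos: [0.6205, 0.2041, 0.2264]
orientation: [149.3, 90.0, -157.3]
force: [0.1, 0.1, -0.3]
opening: 0.0867
clock: 3.73
tool_pos: [0.6205, 0.204, 0.2265]
orientation: [84.4, 90.0, -175.0]
force: [0.2, -0.7, 0.4]
opening: 0.0873
[0.62053851 0.20396176 0.22654785] [[-0.    -0.983 -0.184]
 [-0.    -0.184  0.983]
 [-1.     0.     0.   ]] -169.40158703631613 [ 35.3  18.5  -2.3  -0.  -69.2 -24.7]
{'xy': [350.1, 157.5], 'confidence': 0.56} [0.566 0.169 0.069]
868 [0.61787883 0.20292406 0.10799822] 0.11155471607096805
((617.6610717773438, 205.20668029785156), (11.839749336242676, 43.6381950378418), 10.754194259643555)
36185 0.06947054151235386 ((561.0986938476562, 183.87472534179688), (170.06613159179688, 188.98922729492188), 15.814423561096191)
```

View pics/wrist1.png

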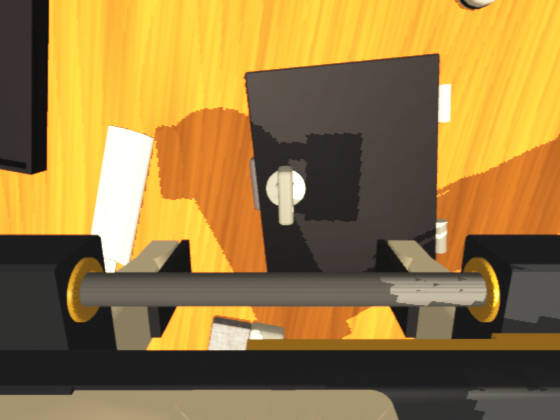

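```bash
python3 -m pendant '[{"claw":50,"linear":[30,1.5,1],"twist":0},{"claw":50,"linear":[30,0,0],"twist":0},{"claw":50,"linear":[30,0,0],"twist":0},{"claw":50,"linear":[25,0,0],"twist":0},{"claw":50,"linear":[20,0,0],"twist":0},{"claw":50,"linear":[14.5,0,0],"twist":0},{"claw":50,"linear":[0,0,0],"twist":0},{"claw":0,"linear":[0,0,0],"twist":0},{"claw":0,"linear":[0,0,0],"twist":0},{"claw":0,"linear":[0,0,0],"twist":0}]'; python3 -m pendant '[{"claw":0,"linear":[0,0,0],"twist":0},{"claw":0,"linear":[0,0,0],"twist":0},{"claw":0,"linear":[0,0,0],"twist":0},{"claw":0,"linear":[0,0,0],"twist":0},{"claw":0,"linear":[0,0,0],"twist":0},{"claw":0,"linear":[0,0,0],"twist":0},{"claw":0,"linear":[0,0,0],"twist":0},{"claw":0,"linear":[0,0,0],"twist":0},{"claw":0,"linear":[0,0,0],"twist":0},{"claw":0,"linear":[0,0,0],"twist":0}]'; python3 -c "
from plant import *;o=get_obs();print(o['joint_pos'],o['moment'],o['force'])"
```

```text
clock: 4.67
tool_pos: [0.6198, 0.2052, 0.0787]
orientation: [-71.8, 89.9, 29.0]
force: [0.8, 0.4, -0.5]
opening: 0.0351
clock: 5.5
tool_pos: [0.6186, 0.2047, 0.0778]
orientation: [46.4, 90.0, 147.2]
force: [-4.5, 0.5, 5.8]
opening: 0.0159
[ 3.54259534e+01  2.54139776e+01 -1.27296598e+01 -6.90891316e-03
 -5.18585365e+01 -2.45871054e+01] [ 0.1589398   1.73614512 -0.03450036] [-4.50494279  0.51558389  5.80028942]
```

Run:
```python
from h import *
im,d=snapshot("wrist"); a=im.copy(); cv2.imwrite("pics/w2.png",a[:,:,::-1])
im2,d2=snapshot("scene"); c=cv2.resize(im2[200:330,310:450],None,fx=4,fy=4,interpolation=cv2.INTER_CUBIC); cv2.imwrite("pics/s2.png",np.hstack([cv2.resize(a,(400,300)),cv2.resize(c,(323,300))])[:,:,::-1])
o=get_obs(); print(o['opening'],o['force'],o['moment'],o['clock'],o['tool_pos'])
```

```text
0.015788969269340033 [-4.58271723  0.1920709   5.98105672] [ 0.12189533  1.75804434 -0.02235708] 5.6 [0.61858905 0.2047289  0.07779105]
```

View pics/s2.png

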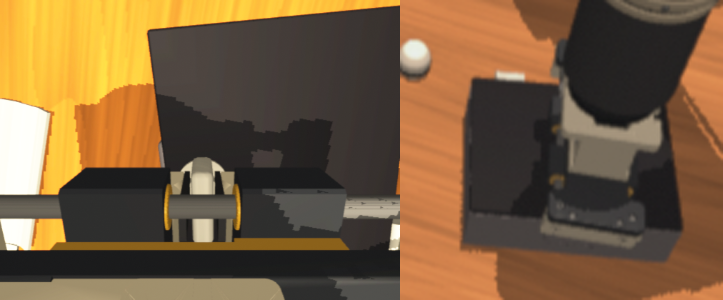

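```bash
python3 -m pendant '[{"claw":0,"linear":[0,1,0],"twist":0},{"claw":0,"linear":[0,0,0],"twist":0.11},{"claw":0,"linear":[0,0,0],"twist":0.11},{"claw":0,"linear":[0,0,0],"twist":0.11},{"claw":0,"linear":[0,0,0],"twist":0.11},{"claw":0,"linear":[0,0,0],"twist":0.11},{"claw":0,"linear":[0,0,0],"twist":0.11},{"claw":0,"linear":[0,0,0],"twist":0.11},{"claw":0,"linear":[0,0,0],"twist":0.11},{"claw":0,"linear":[0,0,0],"twist":0}]'; python3 -c "
from plant import *;o=get_obs();print(o['joint_pos'],o['moment'],o['force'])"
```

```text
clock: 6.43
tool_pos: [0.6177, 0.205, 0.0778]
orientation: [17.5, 90.0, 67.5]
force: [-3.5, 1.6, 5.9]
opening: 0.0158
[ 3.54816004e+01  2.53364930e+01 -1.28531233e+01 -2.63120055e-02
 -5.17773361e+01 -7.54406323e+01] [0.65138567 1.7253919  0.04873602] [-3.50354969  1.56555534  5.91954498]
```

```bash
python3 -m pendant '[{"claw":0,"linear":[0,0,0],"twist":0.11},{"claw":0,"linear":[0,0,0],"twist":0.11},{"claw":0,"linear":[0,0,0],"twist":0.11},{"claw":0,"linear":[0,0,0],"twist":0.11},{"claw":0,"linear":[0,0,0],"twist":0.11},{"claw":0,"linear":[0,0,0],"twist":0.03},{"claw":0,"linear":[0,0,0],"twist":0.03},{"claw":0,"linear":[0,0,0],"twist":0.03},{"claw":0,"linear":[0,0,0],"twist":0},{"claw":0,"linear":[0,0,0],"twist":0}]'
python3 - <<'E'
from h import *
o=get_obs();print(o['moment'],o['force'],o['opening']); M=R.from_euler('xyz',o['orientation'],degrees=True).as_matrix(); print(M.round(3),np.degrees(np.arctan2(M[1,1],M[0,1])))
E
```

```text
clock: 7.27
tool_pos: [0.6174, 0.2055, 0.0778]
orientation: [75.2, 89.9, 89.0]
force: [-6.0, 3.8, 6.8]
opening: 0.0158
[1.44969739 2.31853379 0.07804685] [-6.03252864  3.84795954  6.78534725] 0.015793325109100968
[[ 0.    -0.238  0.971]
 [ 0.001  0.971  0.238]
 [-1.     0.001  0.   ]] 103.75513353684818
```

Run:
```python
from h import *
D=np.load("wrist.npz"); P=D['P']; 
for v in range(150,236,6): print(v,(P[v,262:312:4,2]*1000).round(0).astype(int))
```

```text
150 [71 69 69 69 69 69 69 70 69 68 70 69 70]
156 [69 69 69 70 69 71 70 69 69 70 70 69 70]
162 [71 70 71 67 69 70 69 69 70 70 70 70 70]
168 [69 71 69 70 88 93 96 91 70 69 71 70 70]
174 [ 70  68  69  73 108 109 108 109  72  70  69  68  70]
180 [ 69  69  72  72 110 110 109 108  72  72  72  69  69]
186 [ 71  72  72  70 108 109 110 110  80  72  72  69  70]
192 [ 70  70  72  73 106 109 110 109  81  72  73  68  69]
198 [ 69  69  71  72 108 110 110 109  72  71  69  70  69]
204 [ 69  70  69  70 106 110 109 108  73  70  70  70  68]
210 [ 71  69  70  70 106 110 110 109  69  69  68  70  71]
216 [ 69  69  69  70 108 110 110 109  69  69  68  69  70]
222 [ 69  69  70  69  69 111 109 109  71  70  70  69  71]
228 [69 69 70 69 70 70 69 71 70 70 70 70 68]
234 [ 67  70  70 384  70  70  69  70  69  70  69  70  69]
```

Run:
```python
from h import *
im,d=snapshot("wrist"); cv2.imwrite("pics/w3.png",cv2.resize(im[180:360,190:380],None,fx=3,fy=3)[:,:,::-1])
```

```text
(no output)
```

View pics/w3.png

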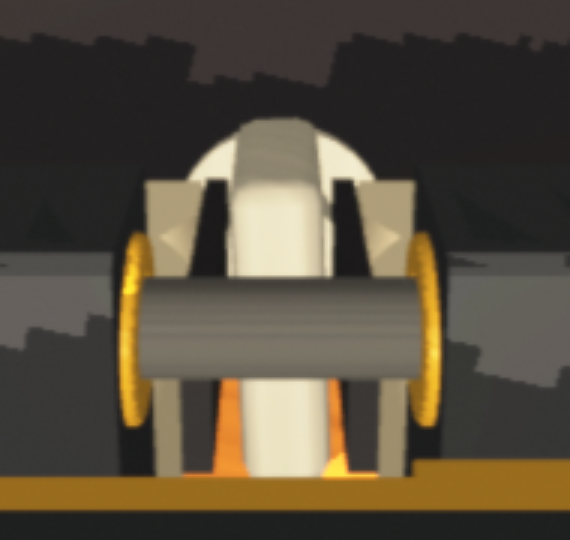

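The fingertips closed on the 16 mm post under the bar (opening 15.8 mm), though the wing did turn with them. I'll open, go up 5 mm and grip the bar itself.

```bash
python3 -m pendant '[{"claw":30,"linear":[0,0,0],"twist":0},{"claw":30,"linear":[0,0,0],"twist":0},{"claw":30,"linear":[-3,0.5,0],"twist":0},{"claw":30,"linear":[-3,0,0],"twist":0},{"claw":0,"linear":[0,0,0],"twist":0},{"claw":0,"linear":[0,0,0],"twist":0},{"claw":0,"linear":[0,0,0],"twist":0},{"claw":0,"linear":[0,0,0],"twist":0},{"claw":0,"linear":[0,0,0],"twist":0},{"claw":0,"linear":[0,0,0],"twist":0}]'; python3 -c "
from plant import *;o=get_obs();print(o['joint_pos'],o['moment'],o['force'])"
```

```text
clock: 8.15
tool_pos: [0.6177, 0.2055, 0.083]
orientation: [68.1, 90.0, 81.9]
force: [-2.3, 3.4, 0.8]
opening: 0.0118
[ 3.55244543e+01  2.50456431e+01 -1.25302552e+01 -2.44752619e-02
 -5.24056074e+01 -1.11734008e+02] [1.37992333 0.62432533 0.37912896] [-2.34544455  3.35860099  0.83625996]
```

```bash
python3 -m pendant '[{"claw":0,"linear":[0,0.5,0],"twist":0},{"claw":0,"linear":[0,0,0],"twist":0.02},{"claw":0,"linear":[0,0,0],"twist":0.02},{"claw":0,"linear":[0,0,0],"twist":0},{"claw":0,"linear":[0,0,0],"twist":0},{"claw":0,"linear":[0,0,0],"twist":0},{"claw":0,"linear":[0,0,0],"twist":0},{"claw":0,"linear":[0,0,0],"twist":0},{"claw":0,"linear":[0,0,0],"twist":0},{"claw":0,"linear":[0,0,0],"twist":0}]'
python3 - <<'E'
from h import *
o=get_obs();print(o['moment'],o['force'],o['opening']); M=R.from_euler('xyz',o['orientation'],degrees=True).as_matrix(); print(M.round(4),np.degrees(np.arctan2(M[1,1],M[0,1])))
# arc plan: step in forward (box x) / up
r=np.array([135,33+6.]) 
th=np.arange(0,1.21,.1); q=np.array([[np.cos(t)*r[0]-np.sin(t)*r[1],np.sin(t)*r[0]+np.cos(t)*r[1]] for t in th]); print(np.c_[th[1:],np.diff(q,axis=0)].round(1))
E
```

```text
clock: 8.98
tool_pos: [0.6177, 0.2055, 0.0831]
orientation: [52.9, 90.0, 64.3]
force: [-1.6, 3.5, 0.2]
opening: 0.0129
[1.06317986 0.36070407 0.65743565] [-1.57280143  3.52263406  0.15958591] 0.012886548977861288
[[ 0.000e+00 -1.985e-01  9.801e-01]
 [ 1.000e-04  9.801e-01  1.985e-01]
 [-1.000e+00  1.000e-04  1.000e-04]] 101.45058418648763
[[  0.1  -4.6  13.3]
 [  0.2  -5.9  12.8]
 [  0.3  -7.1  12.1]
 [  0.4  -8.3  11.3]
 [  0.5  -9.4  10.5]
 [  0.6 -10.4   9.5]
 [  0.7 -11.3   8.4]
 [  0.8 -12.1   7.2]
 [  0.9 -12.7   6. ]
 [  1.  -13.2   4.7]
 [  1.1 -13.6   3.3]
 [  1.2 -13.9   2. ]]
```

The moment rose from 0.38 to 0.66 N m and the pads yielded, so the wing is against its stop, fully unlocked. I'll ease the twist back and start the lift along the arc.

```bash
python3 -m pendant '[{"claw":0,"linear":[0,0,0],"twist":-0.06},{"claw":0,"linear":[0,0,0],"twist":0},{"claw":0,"linear":[-6.7,0,-2.3],"twist":0},{"claw":0,"linear":[-6.7,0,-2.3],"twist":0},{"claw":0,"linear":[-6.4,0,-3],"twist":0},{"claw":0,"linear":[-6.4,0,-3],"twist":0},{"claw":0,"linear":[-6,0,-3.5],"twist":0},{"claw":0,"linear":[-6,-0.1,-3.5],"twist":0},{"claw":0,"linear":[-5.6,-0.1,-4.2],"twist":0},{"claw":0,"linear":[-5.6,-0.1,-4.2],"twist":0}]'
python3 - <<'E'
from h import *
o=get_obs();print(o['moment'],o['force'],o['opening'])
c=cam("scene");im,d=snapshot("scene");P=cloud(c,d)
cv2.imwrite("pics/s4.png",cv2.resize(im[180:330,310:460],None,fx=3,fy=3)[:,:,::-1])
E
```

```text
clock: 9.82
tool_pos: [0.593, 0.1987, 0.1337]
orientation: [9.7, 89.9, 24.6]
force: [4.8, 2.7, -3.5]
opening: 0.0115
[ 1.15198325 -1.89131409  0.2966311 ] [ 4.82143255  2.66791711 -3.54770197] 0.011511758382757769
```

View pics/s4.png

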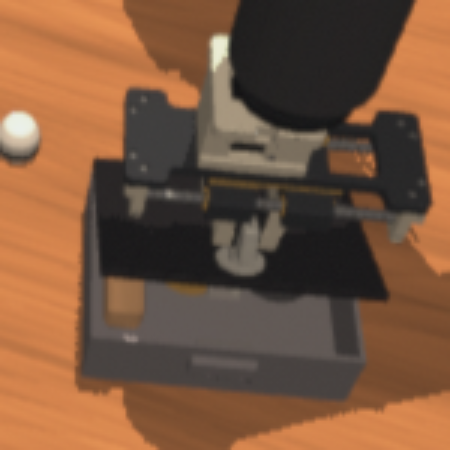

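The lid is rising with the wing held (free edge at about crop row 290, open box below it) and the forces are low. Continuing the arc.

```bash
python3 -m pendant '[{"claw":0,"linear":[-5.2,-0.1,-4.7],"twist":0},{"claw":0,"linear":[-5.2,-0.1,-4.7],"twist":0},{"claw":0,"linear":[-4.7,-0.1,-5.2],"twist":0},{"claw":0,"linear":[-4.7,-0.1,-5.2],"twist":0},{"claw":0,"linear":[-4.2,-0.1,-5.7],"twist":0},{"claw":0,"linear":[-4.2,-0.1,-5.7],"twist":0},{"claw":0,"linear":[-3.6,-0.1,-6],"twist":0},{"claw":0,"linear":[-3.6,-0.1,-6],"twist":0},{"claw":0,"linear":[-3,-0.1,-6.4],"twist":0},{"claw":0,"linear":[-3,-0.1,-6.4],"twist":0}]'; python3 -c "
from plant import *;o=get_obs();print(o['moment'],o['force'],o['opening'])"; python3 -m pendant '[{"claw":0,"linear":[-2.3,-0.1,-6.6],"twist":0},{"claw":0,"linear":[-2.3,-0.1,-6.6],"twist":0},{"claw":0,"linear":[-1.7,-0.1,-6.8],"twist":0},{"claw":0,"linear":[-1.7,-0.1,-6.8],"twist":0},{"claw":0,"linear":[-1,-0.1,-6.9],"twist":0},{"claw":0,"linear":[-1,-0.1,-6.9],"twist":0},{"claw":0,"linear":[0,0,0],"twist":0},{"claw":0,"linear":[0,0,0],"twist":0},{"claw":0,"linear":[0,0,0],"twist":0},{"claw":0,"linear":[0,0,0],"twist":0}]'
python3 - <<'E'
from h import *
o=get_obs();print(o['moment'],o['force'],o['opening'])
im,d=snapshot("scene"); cv2.imwrite("pics/s5.png",cv2.resize(im[150:330,310:460],None,fx=3,fy=3)[:,:,::-1])
g=o['tool_pos']+[0,0,.0188]; h=np.array([.6177,.2055])-.135*np.array([.962,.272])
x=(g[:2]-h)@[.962,.272]; print("angle est",np.arctan2(g[2]-.0615,x)-np.arctan2(40,135))
E
```

```text
clock: 10.7
tool_pos: [0.54, 0.1837, 0.1755]
orientation: [8.0, 89.8, 22.9]
force: [6.9, 3.2, -0.9]
opening: 0.0119
[ 1.24670052 -2.5140259   0.25131115] [ 6.90619887  3.18164312 -0.9139711 ] 0.011863589338276284
clock: 11.53
tool_pos: [0.5011, 0.1726, 0.1861]
orientation: [5.6, 89.8, 20.5]
force: [2.2, 2.8, 9.9]
opening: 0.0118
[ 0.89120564 -0.80192979  0.18937908] [2.17004684 2.80082738 9.86331126] 0.01176675896806559
angle est 1.1870642962896505
```

View pics/s5.png

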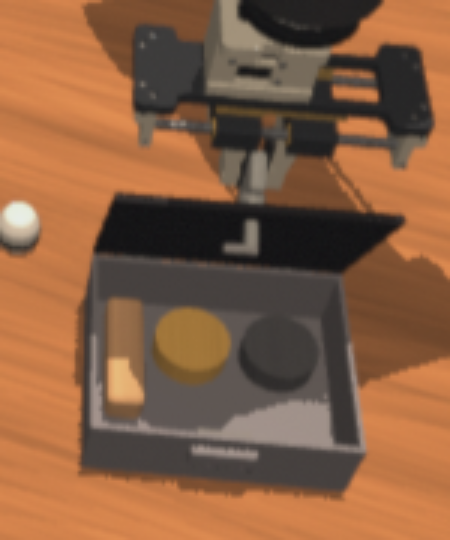

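The lid stands at about 1.19 rad, past half-way. Releasing and backing off straight up and toward the robot.

```bash
python3 -m pendant '[{"claw":50,"linear":[0,0,0],"twist":0},{"claw":50,"linear":[0,0,0],"twist":0},{"claw":50,"linear":[0,0,0],"twist":0},{"claw":50,"linear":[0,0,0],"twist":0},{"claw":60,"linear":[0,0,0],"twist":0},{"claw":60,"linear":[-5,0,-2],"twist":0},{"claw":60,"linear":[-20,0,-5],"twist":0},{"claw":60,"linear":[-25,0,-5],"twist":0},{"claw":60,"linear":[-25,0,-5],"twist":0},{"claw":60,"linear":[-25,0,0],"twist":0}]'; python3 -m pendant '[{"claw":60,"linear":[-25,0,0],"twist":0},{"claw":60,"linear":[-25,-20,0],"twist":0},{"claw":60,"linear":[0,-35,0],"twist":0},{"claw":60,"linear":[0,-35,0],"twist":0},{"claw":60,"linear":[0,-35,0],"twist":0},{"claw":60,"linear":[0,-35,0],"twist":0},{"claw":60,"linear":[0,-20,0],"twist":0},{"claw":60,"linear":[0,0,0],"twist":0},{"claw":60,"linear":[0,0,0],"twist":0},{"claw":60,"linear":[0,0,0],"twist":0}]'
python3 - <<'E'
from h import *
o=get_obs();print(o['force'],o['opening'])
a=cam("top");b=cam("scene");it,dt=snapshot("top");im,d=snapshot("scene")
cv2.imwrite("pics/f.png",np.hstack([cv2.resize(it[100:310,60:340],(400,300)),cv2.resize(im[150:330,190:450],(400,300))])[:,:,::-1])
for n,c,dd in(("top",a,dt),("scene",b,d)):
    P=cloud(c,dd).reshape(-1,3); bx=(P[:,:2]-[.488,.169])@[.962,.272]; by=(P[:,:2]-[.488,.169])@[-.272,.962]
    m=(abs(by)<.09)&(P[:,2]>.085)&(P[:,2]<.24)&(bx<.12)&(bx>-.08); Q=np.c_[bx,P[:,2]][m]
    m2=m&(abs(by)>.04); Q2=np.c_[bx,P[:,2]][m2]
    v=np.linalg.svd(Q2-Q2.mean(0),full_matrices=False)[2][0]; print(n,len(Q2),"lid angle",np.arctan2(v[1],v[0]),"top z",Q[:,1].max())
E
```

```text
clock: 12.42
tool_pos: [0.4822, 0.1672, 0.2853]
orientation: [-165.3, 90.0, -150.4]
force: [0.7, 0.9, -0.7]
opening: 0.0599
clock: 13.25
tool_pos: [0.5293, -0.0061, 0.3339]
orientation: [149.0, 90.0, 163.9]
force: [0.6, 0.6, -0.6]
opening: 0.0595
[ 0.59781766  0.58209693 -0.61366015] 0.05953468659681887
top 1669 lid angle -1.9900412586250684 top z 0.22506083040492977
scene 876 lid angle -1.9616313748120326 top z 0.22354656388420302
```

View pics/f.png

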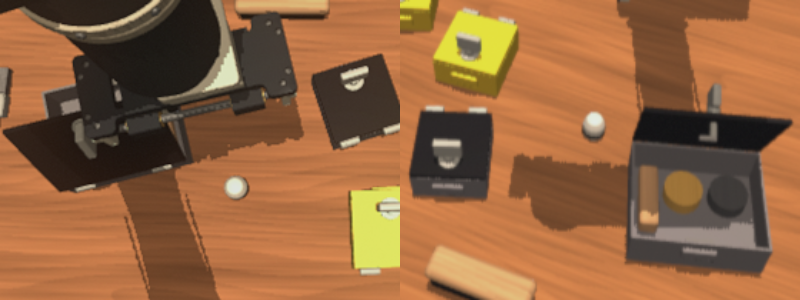

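Run:
```python
from h import *
for n in("top","scene"):
    c=cam(n); im,dd=snapshot(n); P=cloud(c,dd).reshape(-1,3); q=P[:,:2]-[.488,.169]; bx=q@[.962,.272]; by=q@[-.272,.962]; t=1.165
    lx=bx*np.cos(t)+(P[:,2]-.0615)*np.sin(t); ln=-bx*np.sin(t)+(P[:,2]-.0615)*np.cos(t)
    m=(ln>.022)&(ln<.055)&(lx>.09)&(lx<.18)&(abs(by)<.04)
    if m.sum()>5: print(n,m.sum(),cv2.minAreaRect((np.c_[lx,by][m]*1000).astype(np.float32)))
```

```text
top 201 ((138.07806396484375, -2.1861209869384766), (44.15662384033203, 12.471221923828125), 0.7439523935317993)
scene 81 ((142.20314025878906, 0.6795287132263184), (37.3913688659668, 10.925957679748535), 1.1996228694915771)
```

```bash
python3 -c "
from plant import *;print(close_job(), get_obs()['clock'])"
```

```text
the job is handed in; nothing more can be done
the job is handed in; nothing more can be done
```

The shoe polish kit is open and the job is handed in, at about 13.5 s on the robot's clock. I turned its wing clockwise to the stop with the lid shut. Then I swung the lid up by the gripped wing, let go and backed the arm clear.

**Last checks:**
- **Lid:** it stands free at about 1.15–1.18 rad in both camera views, with half-way being 0.785. The arm's own position before release gave 1.19.
- **Wing:** its length lies within about 1° of the box's x axis in both views. The moment rose to 0.66 N m against the stop, so it is fully unlocked.
- **Arm:** it was touching nothing after release, with tool force around 1 N. The highest force I read at the end of any move was about 10 N.
- **Small box:** its wing still looks locked in the last picture, and I kept away from it and the yellow look-alikes.

**What went wrong:** the first grip closed on the 16 mm post under the bar, with the opening reading 15.8 mm instead of about 12. The wing still turned with the fingers. I re-gripped the bar 5 mm higher, with the opening at 11.8 mm, before confirming the stop and lifting.

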